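# Set the easel's border lever five clicks from its stop and hold it

## Robot

A 6-joint arm with a two-finger parallel gripper is mounted at the origin on the work surface. World frame = base frame: x ahead of the robot, y to its left, z up, the work surface at z = 0. Lengths are in m, angles in rad, forces in N, time in s.
With the tool pointing down it reaches from about 0.3 to 0.875 m from the base axis. Payload 6.4 kg.
Tool frame: the origin (TCP) lies at the very end of the fingers, on their centre line; the grasp point (between the pads) lies 19 mm behind it; z points along the fingers, y is the line along which they close (so a half turn about z gives the same grasp; the last joint's range is limited). The gripper opens to 85 mm and grips with 20 to 120 N. Pads are 22 mm wide; open, the fingers measure 114 mm over their backs; the gripper's body (76 mm by 85 mm) begins 54 mm behind the grasp point. The pads swing forward as they close: fully open they stand 13 mm farther back than shut.
Start: joints at [-1.549, 0.181, 1.607, -0, 1.354, -0.206], TCP at [0.13, -0.56, 0.231] pointing down, gripper open.
Joint ranges: [-2.99, 2.99], [-0.89, 2.07], [0.3, 2.58], [-1.14, 4.28], [0, 2.63], [-3.12, 3.12]. Speed limits (rad/s): [2.57, 2.57, 3.01, 3.14, 3.14, 3.14].

## Interface

Orientations are given as a unit quaternion [w, x, y, z].
In Python, from bench import * gives the robot as it stands. The module is installed in compiled form; this text tells all that it offers.
- The arm moves only by the tool arm_command, never from a script. Its arguments are lists of equal length, an entry for each row: "dp": the shift along the tool's x, y, z in units of 0.25 m (1.0 is 0.25 m), a list of three; "turn": the turn, a rotation vector about the tool's x, y, z in units of 30 degrees (1.0 is 30 degrees), a list of three; "jaw": the opening, from 0 (shut) to 1 (fully open). A call has 1 to 5 rows; each row is the pose to reach, as a shift and turn from the pose commanded when the call began, along the tool's axes at that moment; what a row does not reach only later rows make up. A row lasts 1/8 s, in which the tool goes at most 62.5 mm and 10.7 degrees, less where a joint would pass 70% of its speed; a pose out of reach is approached as far as the arm can. A call with a number of a shift or a turn outside -1 to 1 is refused whole. A call with a gripper value outside its range is refused whole. The fingers move at their own pace and stop on an object; the grip force is fixed at half the most. Time passes only in rows, so rows that repeat a pose let the fingers close. It gives the time, the measured TCP pose, the force, the opening and the grip force at its end, in the units of the state.
- get_obs(): the state, without advancing time (a new reading comes with each control period).
- camera(name): name is "side" or "top"; returns the picture (384x512x3 uint8, blue, green, red); there is no depth.
- get_calibration(name): a dict with "camera_matrix" (3x3 intrinsics, pixels), "k1" (the pictures are not rectified: a ray, as slopes to the right and down, at radius r is drawn at 1 + k1 r^2 times it, then the intrinsics apply), "R" (3x3) and "t" (3): a world point X has camera coordinates R X + t. Camera axes: x right, y down, z forward; pixel columns grow to the right and rows downward; lengths in m; the calibration is good to about 2 mm. A picture is of the moment at which its call begins. get_calibration takes no time and is no camera call.
- hand_in(): hands the job in; it is judged then, once.
The state is a dict: "time_s": time; "q": joint angles; "dq": joint speeds; "joint_efforts": joint torques, N m; "eef_pos": TCP position; "eef_rot": TCP orientation; "wrist_force": force on the tool from outside, world axes, zero at the start; "torque": the same for the moment, N m; "opening": opening from 0.0 (shut) to 1.0 (fully open); "grasp_force": force on a finger pad.
Only numpy, scipy, OpenCV 4.12 (cv2) and the standard library are available. Lean on these libraries where they do the work, as an engineer would, in place of code of your own. Each camera call takes 0.05 s, during which the arm holds its last target. There are 200 camera calls.

## Task

Set the white border on the printing easel by touch: take the border lever by its upright black knob and swing it clockwise (seen from above) back until it meets its stop, then advance it anticlockwise by exactly five clicks, counted from the stop. The lever is sprung and slips back if let go, so keep holding it at the fifth click: finish there with the gripper still on the lever. Leave the other things where they lie.

Things in the scene. Friction and masses are not known exactly. Their poses are not given: they have to be found in the camera images.
- easel: Fixed steel printing easel, plate 260 x 360 x 12 mm. Origin on the counter right below the lever's pivot; x runs along the plate away from the robot (plate x -60 to +200, y +-180 mm), z up. On it a plain grey drum, 110 mm across, top 30 mm above the counter, hides the stop and the click works. A thin masking blade beyond the drum slides 4 mm to +y per click.
- lever: Nickel lever lying on the drum, turning about the vertical through its origin (30 mm above the counter). Its arm, 16 mm wide, top 38 mm above the counter, runs along its own -x and overhangs the easel's near edge. Advancing = anticlockwise from above = positive about z (knob towards the robot's right). One click is 0.16 rad (19 mm at the knob). It starts between one and two clicks from the stop.
- lever_knob (a point): On the axis of the lever's upright black round knob (spins freely), 18 mm across, free from 40 to 86 mm above the counter; this point is at 66 mm, 120 mm from the pivot. Push needed at the knob to advance: greatest just past a click, falling steadily on the way to the next, where it rises again by about 8 N within 4 mm. Pushing back takes under 8 N until the stop is met.
- lever_pivot (a point): Pivot of the lever at the drum's top. The rigid stop is unseen and differs each time: there the lever's yaw against the easel is -0.64 rad, give or take 0.25. The travel ends 7.5 clicks from the stop. A spring pulls it back to 1.5 clicks with 12.5 N per rad at the knob; clicks add or take some 4.5 N. Let go at click 5 it slips back a click; at the stop it stays. Holding click 5 takes 3 to 12 N.
- lens_board: Bystander: nickel lens board, 80 mm square plate with a short black lens, 34 mm high, lying on the easel. Origin at the centre of its underside.
- filter_a: Bystander: clear acrylic filter, 75 mm square, 4 mm thick, lying on the easel's left half. Origin at the centre of its underside.
- filter_b: Bystander: the other clear acrylic filter, 75 mm square, 4 mm thick, on the counter left of the easel. Origin at the centre of its underside.
- knob_cap: Bystander: grey bakelite knob cap, 42 mm across, 22 mm high, on the counter to the left. Origin at the centre of its underside.
- focuser: Bystander: upright grain focuser, 60 mm foot, 90 mm high, on the counter to the right. Origin at the centre of its underside.
- bottle: Bystander: amber bottle, 68 mm across, 160 mm high, on the counter to the right, nearer the robot. Origin at the centre of its underside.
- brush: Bystander: dusting brush lying on the counter to the right. Origin at the centre of its underside.

How it is judged:
On the way:
1. the lever is swung back to its stop (distance between lever_knob and drum_c1 below 0.10525 m), for 0.1 s.
At the end, for the whole second after the job is handed in: The lever stands still at the fifth click from its stop (within 0.45 of a click, 0.07 rad, of it), held there by the fingers with at least 1 N of contact (distance between lever_knob and drum_c1 between 0.13602 and 0.14223 m and contact force between the fingers and lever above 1 N and linear speed of lever below 0.02 m/s and angular speed of lever below 0.1 rad/s); the arm keeps its last pose, push and grip.
It fails at once if one of the seven bystanders is moved more than 15 mm (distance of any of lens_board, filter_a, filter_b, knob_cap, focuser, bottle, brush from where it was at the start of the episode above 0.015 m).
It also fails if it takes over 72 s, if anything falls off the work surface, if the arm or the gripper's body presses on something with over 40 N, if the wrist force passes 120 N, or if a joint passes its speed limit or range.

## Working session

There is one attempt and no reset: what is moved stays moved. The work goes in short steps, Python scripts to look and compute and a tool call to move; the robot and the scene stay as the last step left them, time stands still between calls to the robot, and variables do not carry over. Pictures are saved under pics/ and viewed, at most 10 in all, crops included, and the job is handed in when it is done.

Besides the shell and the picture viewer there is one more tool, called after "Emit:" as name(argument=value, ...) on one line, values as JSON. arm_command: Moves the arm, as the interface text tells. Its arguments: {"type":"object","properties":{"dp":{"type":"array"},"turn":{"type":"array"},"jaw":{"type":"array"}},"required":["dp","turn","jaw"]}

```bash
mkdir -p pics
python3 - <<'E'
from bench import *
import cv2
for n in("top","side"):
    cv2.imwrite(f"pics/{n}0.png",camera(n)); c=get_calibration(n); print(n,c)
o=get_obs(); print(o)
E
```

```text
top {'camera_matrix': array([[457.18173614,   0.        , 245.79303495],
       [  0.        , 457.18173614, 190.02990133],
       [  0.        ,   0.        ,   1.        ]]), 'k1': -0.022334715965845152, 'R': array([[ 0.01096393, -0.99989612, -0.0093559 ],
       [-0.99221289, -0.0097178 , -0.12417382],
       [ 0.12407   ,  0.01064448, -0.99221637]]), 't': array([0.02165347, 0.57416953, 1.18986885])}
side {'camera_matrix': array([[354.5162359 ,   0.        , 256.14639178],
       [  0.        , 354.5162359 , 193.09234764],
       [  0.        ,   0.        ,   1.        ]]), 'k1': 0.024041357561454157, 'R': array([[ 0.99618328, -0.08676659,  0.00950952],
       [-0.04632501, -0.61788997, -0.78489871],
       [ 0.07397882,  0.78146244, -0.61955112]]), 't': array([-0.57878689,  0.10665288,  0.8867369 ])}
{'time_s': 0.1, 'q': array([-1.54927254e+00,  1.81479845e-01,  1.60788003e+00, -2.76441659e-05,
        1.35383077e+00, -2.06319043e-01]), 'dq': array([-7.99551171e-04, -2.32957964e-03, -3.07661418e-03, -3.76338337e-04,
        6.15387704e-04, -7.95817448e-05]), 'joint_efforts': array([ 3.38585887e-04, -4.45873976e+01, -3.52238452e+01, -3.56224336e-04,
        4.18747179e-03,  2.60683362e-05]), 'eef_pos': array([ 0.129866  , -0.55963494,  0.23048041]), 'eef_rot': array([-7.96835185e-04,  9.93517314e-01,  1.13678090e-01,  6.02824632e-05]), 'wrist_force': array([ 0.6707312 , -0.19885789,  0.32521761]), 'torque': array([-0.03180445, -0.04141787, -0.02731081]), 'grasp_force': 0.0, 'opening': 0.9992236027078176}
```

View pics/top0.png

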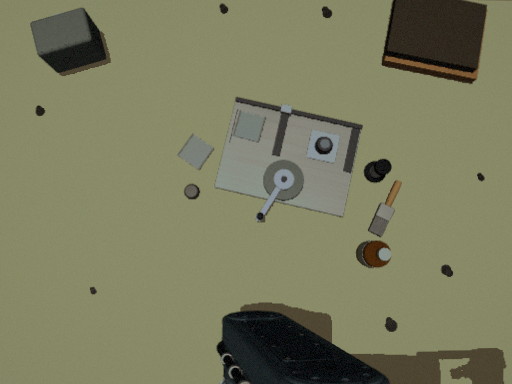

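View pics/side0.png

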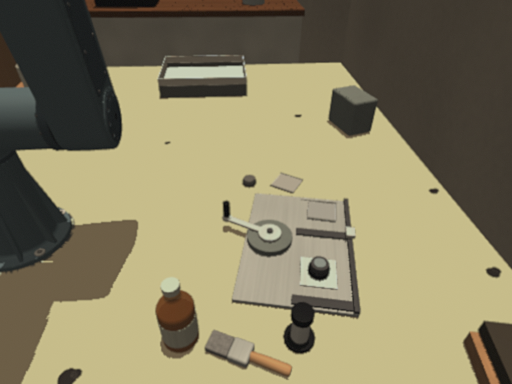

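The top view shows the knob at about (261,216), the pivot at about (284,180), and the easel corners near (236,100), (361,127), (343,215) and (216,187). In the side view the knob is at about (227,209) and the pivot at about (270,232).

```bash
cat > h.py <<'E'
from bench import *
import cv2, numpy as np
def ray(n,uv):
    c=get_calibration(n);K=c["camera_matrix"]
    d=np.array([(uv[0]-K[0,2])/K[0,0],(uv[1]-K[1,2])/K[1,1]]);s=d.copy()
    for _ in range(5): s=d/(1+c["k1"]*(s@s))
    R=c["R"]; return -R.T@c["t"], R.T@np.r_[s,1]
def plane(n,uv,z):
    o,d=ray(n,uv); return o+d*(z-o[2])/d[2]
def cross(a,b):
    (o,d),(p,e)=ray("top",a),ray("side",b)
    s=np.linalg.lstsq(np.c_[d,-e],p-o,rcond=None)[0]
    x,y=o+d*s[0],p+e*s[1]; return (x+y)/2,np.linalg.norm(x-y)
E
python3 - <<'E'
from h import *
np.set_printoptions(precision=4,suppress=True)
t=cv2.imread("pics/top0.png");s=cv2.imread("pics/side0.png")
def blobs(im,x0,y0,x1,y1,th=45):
    m=(im[y0:y1,x0:x1].max(2)<th).astype(np.uint8)
    n,l,st,c=cv2.connectedComponentsWithStats(m)
    for i in range(1,n):
        if st[i,4]>8: print(st[i]+[x0,y0,0,0,0],c[i]+[x0,y0])
print("top");blobs(t,250,205,275,228);print("side");blobs(s,215,195,238,225)
cs=[(236,100),(361,127),(343,215),(216,187)]
P=[plane("top",c,.012) for c in cs];print(np.array(P))
for a,b in((0,1),(1,2),(2,3),(3,0)): d=P[b]-P[a];print(np.linalg.norm(d),np.arctan2(d[1],d[0]))
print("pivot",plane("top",(284,180),.038),plane("side",(270,232),.038))
a=cv2.resize(t[165:235,240:310],None,fx=8,fy=8,interpolation=2);cv2.imwrite("pics/c.png",np.hstack([a[:,:390],cv2.resize(s[195:265,215:265],None,fx=8,fy=8,interpolation=2)]))
E
```

```text
top
[258 213   5   7  30] [259.9667 215.9   ]
side
[224 202   5  15  69] [225.8841 209.1159]
[[ 0.8312  0.0581  0.012 ]
 [ 0.7566 -0.2905  0.012 ]
 [ 0.5112 -0.2366  0.012 ]
 [ 0.5845  0.1095  0.012 ]]
0.3565272896049254 -1.7815144135033787
0.2512686526085347 2.9252890079546603
0.3537724113090332 1.3622629400675526
0.2520412465744591 -0.2053528518655669
pivot [ 0.6018 -0.0746  0.038 ] [ 0.6077 -0.0724  0.038 ]
```

View pics/c.png

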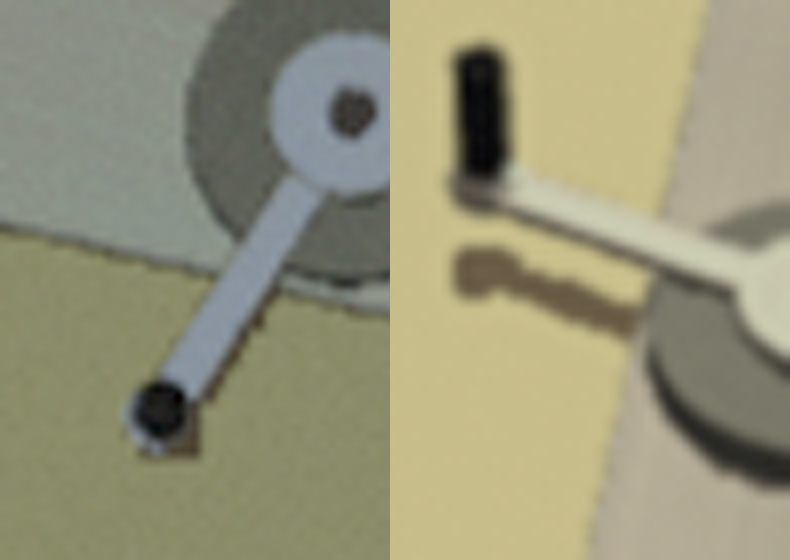

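The crop shows the knob top centred at about (260,216) in the top view. Its side-view axis is at column 226, with the mid-height near row 209. The pivot's dark spot is at about (283.6,178.6) in the top view.

Run:
```python
from h import *
np.set_printoptions(precision=4,suppress=True)
print(cross((260,216),(226.3,202.5)))
k=plane("top",(259.8,215.8),.082);print("top k",k, "side k",plane("side",(226.2,209.3),.063))
for z in(.038,.045):
  p=plane("top",(283.6,178.6),z);d=p-k;print(p,np.hypot(*d[:2]),"yaw",np.arctan2(d[1],d[0]),"rel",np.arctan2(d[1],d[0])+.207)
```

```text
(array([ 0.5038, -0.0098,  0.0842]), np.float64(0.004994975953288993))
top k [ 0.502  -0.0095  0.082 ] side k [ 0.5052 -0.0102  0.063 ]
[ 0.6055 -0.0735  0.038 ] 0.12175421399744098 yaw -0.5538008410485727 rel -0.3468008410485728
[ 0.6045 -0.073   0.045 ] 0.12058629584492062 yaw -0.554838642411427 rel -0.34783864241142703
```

Emit:
arm_command(dp=[[0.18,-0.17,0],[0.36,-0.34,0],[0.54,-0.5,0],[0.72,-0.67,0],[0.9,-0.84,0]], turn=[[0,0,0],[0,0,0],[0,0,0],[0,0,0],[0,0,0]], jaw=[1,1,1,1,1])

```text
time_s: 0.72
eef_pos: [0.3023, -0.3029, 0.2311]
eef_rot: [-0.0, 0.994, 0.113, 0.0]
wrist_force: [0.6, -1.3, 0.1]
opening: 1.003
grasp_force: 0.0
```

Emit:
arm_command(dp=[[0.18,-0.17,0],[0.36,-0.34,0],[0.54,-0.5,0],[0.72,-0.67,0],[0.9,-0.84,0]], turn=[[0,0,0],[0,0,0],[0,0,0],[0,0,0],[0,0,0]], jaw=[1,1,1,1,1])

```text
time_s: 1.35
eef_pos: [0.4741, -0.0474, 0.2313]
eef_rot: [0.0, 0.994, 0.114, 0.0]
wrist_force: [0.7, -1.0, 0.8]
opening: 0.997
grasp_force: 0.0
```

Emit:
arm_command(dp=[[0.1,-0.1,0],[0.15,-0.13,0],[0.15,-0.13,0],[0.15,-0.13,0],[0.15,-0.13,0]], turn=[[0,0,0.3],[0,0,0.6],[0,0,0.9],[0,0,1],[0,0,1]], jaw=[1,1,1,1,1])

```text
time_s: 1.98
eef_pos: [0.5023, -0.0091, 0.2309]
eef_rot: [-0.0, 0.989, -0.147, -0.0]
wrist_force: [0.4, 0.4, 0.5]
opening: 1.0
grasp_force: 0.0
```

Emit:
arm_command(dp=[[0,0,0.2],[0,0,0.4],[0,0,0.6],[0,0,0.72],[0,0,0.72]], turn=[[0,0,0],[0,0,0],[0,0,0],[0,0,0],[0,0,0]], jaw=[1,1,1,1,1])

```text
time_s: 2.6
eef_pos: [0.5002, -0.0088, 0.0489]
eef_rot: [-0.0, 0.989, -0.147, -0.003]
wrist_force: [0.4, 0.4, 0.9]
opening: 0.995
grasp_force: 0.0
```

Run:
```python
from h import *
s=camera("side");t=camera("top")
cv2.imwrite("pics/g.png",np.hstack([cv2.resize(s[150:260,180:280],None,fx=4,fy=4),cv2.resize(t[150:260,215:315],None,fx=4,fy=4)]));print(get_obs()["wrist_force"])
```

```text
[-0.06527098  0.56674304 -0.20645312]
```

View pics/g.png

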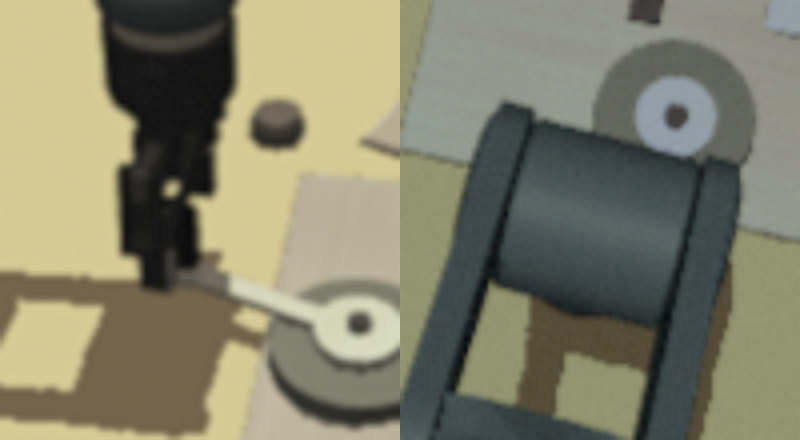

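The crops show the open fingers straddling the knob (the side view's knob is hidden between them at about crop (165,240)), with the lever arm running under them. I'll close now.

Emit:
arm_command(dp=[[0,0,0],[0,0,0],[0,0,0],[0,0,0],[0,0,0]], turn=[[0,0,0],[0,0,0],[0,0,0],[0,0,0],[0,0,0]], jaw=[0.6,0.4,0,0,0])

```text
time_s: 3.32
eef_pos: [0.5029, -0.0091, 0.0518]
eef_rot: [-0.0, 0.989, -0.147, 0.0]
wrist_force: [-1.2, 1.3, 6.0]
opening: 0.192
grasp_force: 58.4
```

Emit:
arm_command(dp=[[0,0,0],[0,0,0],[0,0,0],[0,0,0],[0,0,0]], turn=[[0,0,0],[0,0,0],[0,0,0],[0,0,0],[0,0,0]], jaw=[0,0,0,0,0])

```text
time_s: 3.95
eef_pos: [0.5029, -0.0092, 0.0518]
eef_rot: [-0.0, 0.989, -0.147, 0.0]
wrist_force: [-1.4, 1.5, 5.5]
opening: 0.195
grasp_force: 58.4
```

Emit:
arm_command(dp=[[0.005,-0.018,0],[0.012,-0.037,0],[0.018,-0.055,0],[0.026,-0.073,0],[0.026,-0.073,0]], turn=[[0,0,0],[0,0,0],[0,0,0],[0,0,0],[0,0,0]], jaw=[0,0,0,0,0])

```text
time_s: 4.58
eef_pos: [0.514, 0.0063, 0.0518]
eef_rot: [0.0, 0.989, -0.147, -0.0]
wrist_force: [-4.0, -0.0, 8.3]
opening: 0.193
grasp_force: 58.6
```

```bash
cat >> h.py <<'E'
P=np.array([.606,-.0735])
def st():
    o=get_obs();p=o["eef_pos"];d=P-p[:2];th=np.arctan2(d[1],d[0]);f=o["wrist_force"]
    print("th %.4f R %.4f tangF(+adv) %.2f rad %.2f z %.4f grip %.1f t %.2f"%(th,np.hypot(*d),f[0]*np.sin(th)-f[1]*np.cos(th),f[0]*np.cos(th)+f[1]*np.sin(th),p[2],o["grasp_force"],o["time_s"]),p,f)
E
python3 - <<'E'
from h import *
st()
f=-.263-.16
for k in range(1,12):
  print(k,round(f-.02*k,3),np.round([-.486*(np.cos(f-.02*k)-np.cos(f)),.486*(np.sin(f-.02*k)-np.sin(f))],4))
E
```

```text
th -0.7143 R 0.1218 tangF(+adv) 2.64 rad -2.97 z 0.0518 grip 58.6 t 4.58 [0.51395529 0.00631306 0.05176212] [-3.97241493 -0.04677292  8.3355583 ]
1 -0.443 [ 0.0041 -0.0088]
2 -0.463 [ 0.0083 -0.0176]
3 -0.483 [ 0.0128 -0.0262]
4 -0.503 [ 0.0174 -0.0348]
5 -0.523 [ 0.0221 -0.0432]
6 -0.543 [ 0.0271 -0.0516]
7 -0.563 [ 0.0322 -0.0599]
8 -0.583 [ 0.0374 -0.0681]
9 -0.603 [ 0.0429 -0.0761]
10 -0.623 [ 0.0485 -0.0841]
11 -0.643 [ 0.0542 -0.0919]
```

Emit:
arm_command(dp=[[0.004,-0.009,0],[0.008,-0.018,0],[0.008,-0.018,0],[0.008,-0.018,0]], turn=[[0,0,0],[0,0,0],[0,0,0],[0,0,0]], jaw=[0,0,0,0])

```text
time_s: 5.08
eef_pos: [0.5174, 0.0102, 0.0518]
eef_rot: [-0.0, 0.989, -0.147, -0.0]
wrist_force: [-1.9, 1.5, 7.4]
opening: 0.196
grasp_force: 58.7
```

```bash
python3 -c "
from h import *
st()"
```

```text
th -0.7570 R 0.1219 tangF(+adv) 0.20 rad -2.46 z 0.0518 grip 58.7 t 5.08 [0.5174176  0.01019636 0.05178159] [-1.92379043  1.54782441  7.375853  ]
```

Emit:
arm_command(dp=[[0.0045,-0.0085,0],[0.009,-0.017,0],[0.009,-0.017,0],[0.009,-0.017,0]], turn=[[0,0,0],[0,0,0],[0,0,0],[0,0,0]], jaw=[0,0,0,0])

```text
time_s: 5.58
eef_pos: [0.5203, 0.0132, 0.0517]
eef_rot: [0.0, 0.989, -0.147, -0.001]
wrist_force: [-4.5, -0.5, 8.4]
opening: 0.196
grasp_force: 58.7
```

```bash
python3 -c "
from h import *
st()"
```

```text
th -0.7911 R 0.1219 tangF(+adv) 3.54 rad -2.78 z 0.0517 grip 58.7 t 5.58 [0.5203277  0.01315895 0.05174422] [-4.47251494 -0.51472347  8.37808508]
```

Emit:
arm_command(dp=[[0.0045,-0.008,0],[0.0045,-0.008,0],[0.0045,-0.008,0]], turn=[[0,0,0],[0,0,0],[0,0,0]], jaw=[0,0,0])

```text
time_s: 5.95
eef_pos: [0.5206, 0.0135, 0.0516]
eef_rot: [0.002, 0.989, -0.147, -0.002]
wrist_force: [-11.1, -8.1, 12.5]
opening: 0.192
grasp_force: 59.2
```

```bash
python3 -c "
from h import *
st()"
```

```text
th -0.7946 R 0.1219 tangF(+adv) 13.59 rad -2.00 z 0.0516 grip 59.2 t 5.95 [0.52060358 0.01348091 0.05162853] [-11.10507402  -8.09415118  12.54955538]
```

Emit:
arm_command(dp=[[0.0045,-0.008,0],[0.0045,-0.008,0],[0.0045,-0.008,0]], turn=[[0,0,0],[0,0,0],[0,0,0]], jaw=[0,0,0])

```text
time_s: 6.32
eef_pos: [0.5209, 0.0138, 0.0515]
eef_rot: [0.003, 0.989, -0.147, -0.004]
wrist_force: [-16.1, -14.1, 17.0]
opening: 0.194
grasp_force: 59.8
```

```bash
python3 -c "
from h import *
st()
f=-.263-.28
for k in range(1,21):
  a=f+.05*k
  print(k,round(a,3),np.round([-.486*(np.cos(a)-np.cos(f)),.486*(np.sin(a)-np.sin(f))],4))
"
```

```text
th -0.7981 R 0.1220 tangF(+adv) 21.42 rad -1.16 z 0.0515 grip 59.8 t 6.33 [0.52086309 0.01381957 0.05147336] [-16.14652481 -14.12192063  16.95569466]
1 -0.493 [-0.012   0.0211]
2 -0.443 [-0.023   0.0428]
3 -0.393 [-0.0329  0.065 ]
4 -0.343 [-0.0416  0.0877]
5 -0.293 [-0.0492  0.1108]
6 -0.243 [-0.0556  0.1342]
7 -0.193 [-0.0609  0.1579]
8 -0.143 [-0.0649  0.1819]
9 -0.093 [-0.0678  0.206 ]
10 -0.043 [-0.0695  0.2302]
11 0.007 [-0.0699  0.2545]
12 0.057 [-0.0691  0.2788]
13 0.107 [-0.0671  0.303 ]
14 0.157 [-0.0639  0.3271]
15 0.207 [-0.0595  0.351 ]
16 0.257 [-0.0539  0.3747]
17 0.307 [-0.0472  0.398 ]
18 0.357 [-0.0393  0.421 ]
19 0.407 [-0.0302  0.4435]
20 0.457 [-0.02    0.4656]
```

The stop is met: the force rose to 21 N with no travel, at θ ≈ -0.793. I'll now advance in small steps and log the force.

Emit:
arm_command(dp=[[-0.012,0.021,0],[-0.012,0.021,0]], turn=[[0,0,0],[0,0,0]], jaw=[0,0])

```text
time_s: 6.58
eef_pos: [0.5193, 0.0121, 0.0518]
eef_rot: [0.0, 0.989, -0.148, -0.0]
wrist_force: [-2.9, 1.0, 6.7]
opening: 0.195
grasp_force: 58.9
```

Emit:
arm_command(dp=[[-0.011,0.022,0],[-0.011,0.022,0]], turn=[[0,0,0],[0,0,0]], jaw=[0,0])

```text
time_s: 6.82
eef_pos: [0.5154, 0.008, 0.0518]
eef_rot: [-0.0, 0.989, -0.147, 0.0]
wrist_force: [-2.5, 1.6, 5.4]
opening: 0.197
grasp_force: 58.9
```

Emit:
arm_command(dp=[[-0.01,0.022,0],[-0.01,0.022,0]], turn=[[0,0,0],[0,0,0]], jaw=[0,0])

```text
time_s: 7.08
eef_pos: [0.5113, 0.003, 0.0518]
eef_rot: [0.0, 0.989, -0.147, -0.0]
wrist_force: [-2.9, -1.9, 6.9]
opening: 0.192
grasp_force: 58.9
```

Emit:
arm_command(dp=[[-0.009,0.023,0],[-0.009,0.023,0]], turn=[[0,0,0],[0,0,0]], jaw=[0,0])

```text
time_s: 7.32
eef_pos: [0.5077, -0.0018, 0.0518]
eef_rot: [0.0, 0.989, -0.147, 0.0]
wrist_force: [-1.8, -0.2, 4.5]
opening: 0.19
grasp_force: 58.9
```

Emit:
arm_command(dp=[[-0.0075,0.023,0],[-0.0075,0.023,0]], turn=[[0,0,0],[0,0,0]], jaw=[0,0])

```text
time_s: 7.58
eef_pos: [0.5046, -0.0065, 0.0518]
eef_rot: [-0.0, 0.989, -0.147, 0.001]
wrist_force: [1.0, 3.4, 5.5]
opening: 0.196
grasp_force: 58.9
```

Emit:
arm_command(dp=[[-0.0065,0.0235,0],[-0.0065,0.0235,0]], turn=[[0,0,0],[0,0,0]], jaw=[0,0])

```text
time_s: 7.82
eef_pos: [0.5011, -0.0122, 0.0518]
eef_rot: [0.0, 0.989, -0.147, 0.0]
wrist_force: [-1.1, -0.5, 5.8]
opening: 0.19
grasp_force: 58.9
```

```bash
python3 -c "
from h import *
st()"
```

```text
th -0.5291 R 0.1215 tangF(+adv) 0.98 rad -0.71 z 0.0518 grip 58.9 t 7.83 [ 0.50111008 -0.0121693   0.0518382 ] [-1.1055385  -0.4916997   5.84966974]
```

Emit:
arm_command(dp=[[-0.0055,0.0235,0],[-0.0055,0.0235,0]], turn=[[0,0,0],[0,0,0]], jaw=[0,0])

```text
time_s: 8.07
eef_pos: [0.4984, -0.0174, 0.0518]
eef_rot: [0.0, 0.989, -0.148, 0.001]
wrist_force: [0.9, -0.2, 5.0]
opening: 0.189
grasp_force: 58.9
```

Emit:
arm_command(dp=[[-0.004,0.024,0],[-0.004,0.024,0]], turn=[[0,0,0],[0,0,0]], jaw=[0,0])

```text
time_s: 8.32
eef_pos: [0.496, -0.0224, 0.0518]
eef_rot: [-0.0, 0.989, -0.148, 0.001]
wrist_force: [2.2, 3.7, 5.6]
opening: 0.198
grasp_force: 58.8
```

Emit:
arm_command(dp=[[-0.003,0.024,0],[-0.003,0.024,0]], turn=[[0,0,0],[0,0,0]], jaw=[0,0])

```text
time_s: 8.57
eef_pos: [0.4934, -0.0284, 0.0518]
eef_rot: [0.0, 0.989, -0.148, 0.001]
wrist_force: [2.1, 1.1, 4.8]
opening: 0.195
grasp_force: 58.8
```

Emit:
arm_command(dp=[[-0.0015,0.024,0],[-0.0015,0.024,0]], turn=[[0,0,0],[0,0,0]], jaw=[0,0])

```text
time_s: 8.82
eef_pos: [0.4914, -0.0343, 0.0518]
eef_rot: [0.0, 0.989, -0.148, 0.001]
wrist_force: [3.4, 0.0, 5.0]
opening: 0.193
grasp_force: 58.9
```

Emit:
arm_command(dp=[[-0.0005,0.0245,0],[-0.0005,0.0245,0]], turn=[[0,0,0],[0,0,0]], jaw=[0,0])

```text
time_s: 9.07
eef_pos: [0.4899, -0.0392, 0.0519]
eef_rot: [-0.001, 0.989, -0.148, 0.001]
wrist_force: [6.5, 4.1, 4.8]
opening: 0.192
grasp_force: 58.7
```

Emit:
arm_command(dp=[[0.001,0.0245,0],[0.001,0.0245,0]], turn=[[0,0,0],[0,0,0]], jaw=[0,0])

```text
time_s: 9.32
eef_pos: [0.4883, -0.0453, 0.0518]
eef_rot: [-0.0, 0.989, -0.148, 0.001]
wrist_force: [5.9, 2.7, 4.1]
opening: 0.193
grasp_force: 58.7
```

```bash
python3 -c "
from h import *
st()"
```

```text
th -0.2354 R 0.1210 tangF(+adv) -4.03 rad 5.07 z 0.0518 grip 58.7 t 9.32 [ 0.48833125 -0.04528297  0.05183175] [5.87092067 2.73412709 4.10246626]
```

Emit:
arm_command(dp=[[0.003,0.024,0],[0.003,0.024,0]], turn=[[0,0,0],[0,0,0]], jaw=[0,0])

```text
time_s: 9.57
eef_pos: [0.4871, -0.0517, 0.0518]
eef_rot: [0.0, 0.989, -0.148, 0.001]
wrist_force: [5.2, 1.5, 5.2]
opening: 0.193
grasp_force: 58.8
```

Emit:
arm_command(dp=[[0.0045,0.024,0],[0.0045,0.024,0]], turn=[[0,0,0],[0,0,0]], jaw=[0,0])

```text
time_s: 9.82
eef_pos: [0.4864, -0.0568, 0.0518]
eef_rot: [-0.001, 0.989, -0.148, 0.001]
wrist_force: [5.6, 6.5, 6.4]
opening: 0.193
grasp_force: 58.9
```

Emit:
arm_command(dp=[[0.005,0.024,0],[0.005,0.024,0]], turn=[[0,0,0],[0,0,0]], jaw=[0,0])

```text
time_s: 10.07
eef_pos: [0.4858, -0.0625, 0.0518]
eef_rot: [-0.001, 0.989, -0.148, 0.001]
wrist_force: [6.0, 6.3, 6.2]
opening: 0.193
grasp_force: 59.0
```

```bash
python3 -c "
from h import *
st()"
```

```text
th -0.0909 R 0.1207 tangF(+adv) -6.82 rad 5.43 z 0.0518 grip 59.0 t 10.07 [ 0.48580965 -0.06254329  0.05176493] [6.03080147 6.29410581 6.15633901]
```

```bash
cat >> h.py <<'E'
pts=np.array([[.5029,-.0092],[.514,.0063],[.5174,.0102],[.5203,.0132],[.5193,.0121],[.5154,.008],[.5113,.003],[.5077,-.0018],[.5046,-.0065],[.5011,-.0122],[.4984,-.0174],[.496,-.0224],[.4934,-.0284],[.4914,-.0343],[.4899,-.0392],[.4883,-.0453],[.4871,-.0517],[.4864,-.0568],[.4858,-.0625]])
from scipy.optimize import least_squares
ang=lambda c,p:np.arctan2(c[1]-p[...,1],c[0]-p[...,0])
E
python3 - <<'E'
from h import *
r=least_squares(lambda c:np.hypot(*(pts-c[:2]).T)-.12,[.606,-.0735]);c=r.x
print(c,abs(r.fun).max()); r2=least_squares(lambda c:np.hypot(*(pts-c[:2]).T)-c[2],[.606,-.0735,.12]);print(r2.x)
for c in(r.x,r2.x):
  s=ang(c,np.array([.5205,.0134]));print("stop",s); print(np.round((ang(c,pts)-s)/.16,2))
E
```

```text
[ 0.60550434 -0.07134423] 7.786152120167755e-05
[ 0.60639428 -0.07176898  0.12096124]
stop -0.7838658478438867
[1.5  0.5  0.23 0.01 0.09 0.39 0.72 1.04 1.33 1.68 1.98 2.27 2.61 2.94
 3.2  3.53 3.87 4.14 4.44]
stop -0.7811582333609243
[1.48 0.5  0.23 0.01 0.09 0.38 0.72 1.03 1.32 1.66 1.97 2.25 2.59 2.91
 3.18 3.5  3.84 4.11 4.4 ]
```

Emit:
arm_command(dp=[[0.005,0.021,0],[0.0115,0.041,0],[0.0115,0.041,0],[0.0115,0.041,0],[0.0115,0.041,0]], turn=[[0,0,0],[0,0,0],[0,0,0],[0,0,0],[0,0,0]], jaw=[0,0,0,0,0])

```text
time_s: 10.7
eef_pos: [0.4856, -0.0731, 0.0518]
eef_rot: [-0.001, 0.989, -0.148, 0.001]
wrist_force: [5.2, 7.1, 6.3]
opening: 0.195
grasp_force: 59.0
```

Run:
```python
from h import *
st();p=get_obs()["eef_pos"];print(p,(ang([.6055,-.07134],p)+.7839)/.16)
```

```text
th -0.0036 R 0.1204 tangF(+adv) -7.10 rad 5.13 z 0.0518 grip 59.0 t 10.70 [ 0.48557594 -0.07306324  0.05175536] [5.15119059 7.08219829 6.26964416]
[ 0.48557594 -0.07306324  0.05175536] 4.98917773848219
```

Emit:
arm_command(dp=[[0,0,0],[0,0,0],[0,0,0],[0,0,0],[0,0,0]], turn=[[0,0,0],[0,0,0],[0,0,0],[0,0,0],[0,0,0]], jaw=[0,0,0,0,0])

```text
time_s: 11.32
eef_pos: [0.4856, -0.0731, 0.0518]
eef_rot: [-0.001, 0.989, -0.148, 0.001]
wrist_force: [6.0, 7.4, 6.2]
opening: 0.188
grasp_force: 59.0
```

Run:
```python
from h import *
p=get_obs()["eef_pos"];print(p,(ang([.6055,-.07134],p)+.7839)/.16)
t=camera("top");cv2.imwrite("pics/f.png",cv2.resize(t[90:260,180:400],None,fx=3,fy=3))
```

```text
[ 0.48558456 -0.0730524   0.05175643] 4.988619235373497
```

View pics/f.png

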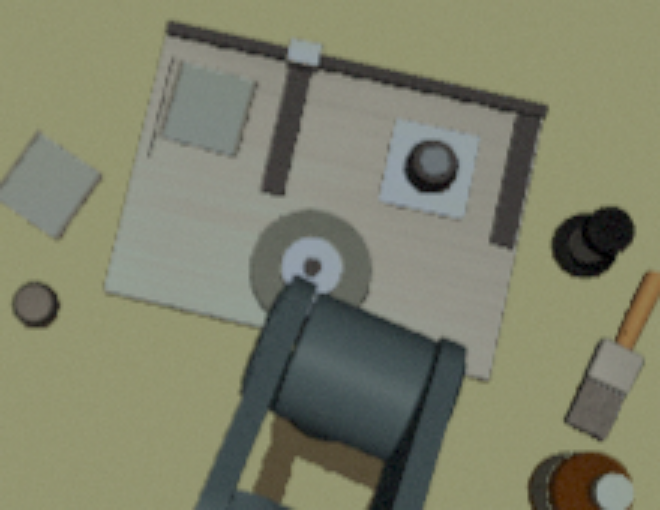

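The picture shows the gripper over the knob near the easel's near edge. The blade at about crop (287,125) has moved left, and all the bystanders are where they were. The lever is steady at 4.99 clicks, held with about 7 N, so I'm handing in.

```bash
python3 -c "
from bench import *
print(hand_in())"
```

```text
the job is handed in; nothing more can be done
None
```

I swung the lever back to its stop, advanced it five clicks (measured 4.99), and handed the job in with the gripper still holding it against about 7 N; the verdict was not shown, and the last picture showed the bystanders where they started.

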